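Find the parts case that rattles and hold it out

TASK

Shake the three sealed tan parts cases in turn to find the one that rattles: a steel part has come loose inside it. Stand the two quiet cases on the narrow raised steel shelf, lengthwise and not hanging over its edges, and hold the rattling one out over your colleague's blue mat at the far side of the bench, level and at least 10 cm up, finishing there with it still in the gripper. Drop none of the cases, and leave the mug, the drill and the lock box alone.

Things in the scene. Friction and masses are not known exactly. Their poses are not given: they have to be found in the camera images.
- case_a_mid (a point): one of three like tan parts cases, latched shut, lid up, 120 x 60 x 48 mm (x, y, z), 0.25 to 0.57 kg without the loose part, so weight does not tell; this point is its centre, 24 mm above its underside, x along its length, z up. In one of the three a loose 0.16 kg steel bush slides on the smooth inner floor (friction about 0.12), 38 mm each way from the centre along x, 8 mm along y; nothing moves in the other two
- case_b_mid (a point): one of three like tan parts cases, latched shut, lid up, 120 x 60 x 48 mm (x, y, z), 0.25 to 0.57 kg without the loose part, so weight does not tell; this point is its centre, 24 mm above its underside, x along its length, z up. In one of the three a loose 0.16 kg steel bush slides on the smooth inner floor (friction about 0.12), 38 mm each way from the centre along x, 8 mm along y; nothing moves in the other two
- case_c_mid (a point): one of three like tan parts cases, latched shut, lid up, 120 x 60 x 48 mm (x, y, z), 0.25 to 0.57 kg without the loose part, so weight does not tell; this point is its centre, 24 mm above its underside, x along its length, z up. In one of the three a loose 0.16 kg steel bush slides on the smooth inner floor (friction about 0.12), 38 mm each way from the centre along x, 8 mm along y; nothing moves in the other two
- riser_top (a point): narrow raised shelf, a grey folded-steel bench riser fixed to the bench: top plate 360 x 80 mm, 90 mm above the bench, open underneath, no rim; this point is the centre of its top face, x along the 360 mm length, y across the 80 mm width, z up. Two cases fit one behind the other along it
- mat: the colleague's thin blue repair mat at the far side of the bench, 200 x 300 mm (x, y), 2 mm thick with a pale border line; origin at its centre on the bench, x pointing away from the robot, y to the left, z up
- mug: white coffee mug, 82 mm across, 95 mm high, handle to its +y; origin at the centre of its underside; not to be disturbed
- drill: dark hand drill lying on its side, about 280 x 200 mm and 64 mm high, bit along +x, grip and battery to -y; origin on the bench under the motor housing; not to be disturbed
- lockbox: grey steel lock box with a top handle and brass padlock on its +y side, 224 x 154 mm, 146 mm high over the handle; origin at the centre of its underside; not to be disturbed
Not all that is in view belongs to the job. What is shaped like the part that bears case_b_mid but purple or yellow is not meant.

How it is judged:
On the way:
1. the rattling case has been lifted off the bench and shaken, so that the loose part has slid away from the middle of it (height (world z) of loose_part_mid above 0.06 m and ((distance between loose_part_mid and case_a_mid below 0.06 m and (x of loose_part_mid in the frame of case_a_mid above 0.012 m or x of loose_part_mid in the frame of case_a_mid below -0.012 m or y of loose_part_mid in the frame of case_a_mid above 0.006 m or y of loose_part_mid in the frame of case_a_mid below -0.006 m)) or (distance between loose_part_mid and case_b_mid below 0.06 m and (x of loose_part_mid in the frame of case_b_mid above 0.012 m or x of loose_part_mid in the frame of case_b_mid below -0.012 m or y of loose_part_mid in the frame of case_b_mid above 0.006 m or y of loose_part_mid in the frame of case_b_mid below -0.006 m)) or (distance between loose_part_mid and case_c_mid below 0.06 m and (x of loose_part_mid in the frame of case_c_mid above 0.012 m or x of loose_part_mid in the frame of case_c_mid below -0.012 m or y of loose_part_mid in the frame of case_c_mid above 0.006 m or y of loose_part_mid in the frame of case_c_mid below -0.006 m)))).
At the end, for the whole second after the job is handed in: quiet cases rest flat on the shelf, let go and still, centres within 22 mm of its centre line and 135 mm of its middle, within 15 degrees of its length; rattling case held still by the fingers alone, centre over the mat, 0.10 m up or more, level within 17 degrees; bystanders not moved 30 mm ((((distance between loose_part_mid and case_a_mid below 0.06 m and x of case_a_mid in the frame of mat between -0.1 and 0.1 m and y of case_a_mid in the frame of mat between -0.15 and 0.15 m and height (world z) of case_a_mid above 0.1 m and angle between case_a_mid's own z axis and vertical below 0.3 rad and contact force between case_a and the fingers above 1 N and linear speed of case_a below 0.05 m/s and contact force between case_a and riser below 0.1 N) and (x of case_b_mid in the frame of riser_top between -0.135 and 0.135 m and y of case_b_mid in the frame of riser_top between -0.022 and 0.022 m and z of case_b_mid in the frame of riser_top between 0.018 and 0.03 m and angle between case_b_mid's own z axis and vertical below 0.12 rad and angle between the x axis of case_b_mid and the x axis of riser_top, either way round below 0.26 rad and contact force between case_b and the fingers below 0.1 N and linear speed of case_b below 0.03 m/s) and (x of case_c_mid in the frame of riser_top between -0.135 and 0.135 m and y of case_c_mid in the frame of riser_top between -0.022 and 0.022 m and z of case_c_mid in the frame of riser_top between 0.018 and 0.03 m and angle between case_c_mid's own z axis and vertical below 0.12 rad and angle between the x axis of case_c_mid and the x axis of riser_top, either way round below 0.26 rad and contact force between case_c and the fingers below 0.1 N and linear speed of case_c below 0.03 m/s)) or ((distance between loose_part_mid and case_b_mid below 0.06 m and x of case_b_mid in the frame of mat between -0.1 and 0.1 m and y of case_b_mid in the frame of mat between -0.15 and 0.15 m and height (world z) of case_b_mid above 0.1 m and angle between case_b_mid's own z axis and vertical below 0.3 rad and contact force between case_b and the fingers above 1 N and linear speed of case_b below 0.05 m/s and contact force between case_b and riser below 0.1 N) and (x of case_a_mid in the frame of riser_top between -0.135 and 0.135 m and y of case_a_mid in the frame of riser_top between -0.022 and 0.022 m and z of case_a_mid in the frame of riser_top between 0.018 and 0.03 m and angle between case_a_mid's own z axis and vertical below 0.12 rad and angle between the x axis of case_a_mid and the x axis of riser_top, either way round below 0.26 rad and contact force between case_a and the fingers below 0.1 N and linear speed of case_a below 0.03 m/s) and (x of case_c_mid in the frame of riser_top between -0.135 and 0.135 m and y of case_c_mid in the frame of riser_top between -0.022 and 0.022 m and z of case_c_mid in the frame of riser_top between 0.018 and 0.03 m and angle between case_c_mid's own z axis and vertical below 0.12 rad and angle between the x axis of case_c_mid and the x axis of riser_top, either way round below 0.26 rad and contact force between case_c and the fingers below 0.1 N and linear speed of case_c below 0.03 m/s)) or ((distance between loose_part_mid and case_c_mid below 0.06 m and x of case_c_mid in the frame of mat between -0.1 and 0.1 m and y of case_c_mid in the frame of mat between -0.15 and 0.15 m and height (world z) of case_c_mid above 0.1 m and angle between case_c_mid's own z axis and vertical below 0.3 rad and contact force between case_c and the fingers above 1 N and linear speed of case_c below 0.05 m/s and contact force between case_c and riser below 0.1 N) and (x of case_a_mid in the frame of riser_top between -0.135 and 0.135 m and y of case_a_mid in the frame of riser_top between -0.022 and 0.022 m and z of case_a_mid in the frame of riser_top between 0.018 and 0.03 m and angle between case_a_mid's own z axis and vertical below 0.12 rad and angle between the x axis of case_a_mid and the x axis of riser_top, either way round below 0.26 rad and contact force between case_a and the fingers below 0.1 N and linear speed of case_a below 0.03 m/s) and (x of case_b_mid in the frame of riser_top between -0.135 and 0.135 m and y of case_b_mid in the frame of riser_top between -0.022 and 0.022 m and z of case_b_mid in the frame of riser_top between 0.018 and 0.03 m and angle between case_b_mid's own z axis and vertical below 0.12 rad and angle between the x axis of case_b_mid and the x axis of riser_top, either way round below 0.26 rad and contact force between case_b and the fingers below 0.1 N and linear speed of case_b below 0.03 m/s))) and distance of each of mug, drill, lockbox from where it was at the start of the episode below 0.03 m); the arm keeps its last pose, push and grip.
It fails at once if a case is dropped or thrown (faster than 0.6 m/s out of the fingers) ((linear speed of case_a above 0.6 m/s and contact force between case_a and the fingers below 0.05 N) or (linear speed of case_b above 0.6 m/s and contact force between case_b and the fingers below 0.05 N) or (linear speed of case_c above 0.6 m/s and contact force between case_c and the fingers below 0.05 N)).
It fails at once if the mug is pushed more than 30 mm or tipped (distance of mug from where it was at the start of the episode above 0.03 m or angle between mug's own z axis and vertical above 0.3 rad).
It fails at once if the drill is pushed more than 30 mm or tipped (distance of drill from where it was at the start of the episode above 0.03 m or angle between drill's own z axis and vertical above 0.3 rad).
It fails at once if the lock box is pushed more than 30 mm or tipped (distance of lockbox from where it was at the start of the episode above 0.03 m or angle between lockbox's own z axis and vertical above 0.3 rad).
It also fails if it takes over 72 s, if anything falls off the work surface, if the arm or the gripper's body presses on something with over 40 N, if the wrist force passes 120 N, or if a joint passes its speed limit or range.

ROBOT

A 7-joint arm with a two-finger parallel gripper is mounted at the origin on the work surface. World frame = base frame: x ahead of the robot, y to its left, z up, the work surface at z = 0. Lengths are in m, angles in rad, forces in N, time in s.
With the tool pointing down it reaches from about 0.35 to 0.9 m from the base axis. Payload 7.2 kg.
Tool frame: the origin (TCP) lies on the centre line of the jaws, within the pads' length; the fingertips stand tip_extent ahead of it and the grasp point (between the pads) lies 8 mm behind it (tip_extent is the distance from the TCP to the fingertips, in m); z points along the fingers, y is the line along which they close (so a half turn about z gives the same grasp; the last joint's range is limited). The gripper opens to 85 mm and grips with 20 to 120 N. Pads are 22 mm wide; open, the fingers measure 114 mm over their backs; the gripper's body (76 mm by 85 mm) begins 54 mm behind the grasp point. The pads swing forward as they close: fully open they stand 13 mm farther back than shut.
Start: joints at [1.265, 0.411, -0.013, 1.596, 0.006, 1.134, -0.082], TCP at [0.147, -0.607, 0.242] pointing down, gripper open.
Joint ranges: [-2.95, 2.95], [-0.29, 1.99], [-1.47, 1.44], [0.14, 2.54], [-1.03, 4.17], [0.13, 1.85], [-2.86, 2.86]. Speed limits (rad/s): [2.39, 2.39, 3.01, 3.01, 3.14, 3.14, 3.14].

INTERFACE

Orientations are given as a rotation vector (axis times angle).
In Python, from bench import * gives the robot as it stands.
- The arm moves only by the tool move_arm, never from a script. Its argument "deltas" is a list of rows, each a list of 5 numbers: the shift along the tool's x, y, z in mm, then the turn about the tool's z in degrees, then the gripper's target within -1 to 1 (fully open at 1, half-way at 0, shut at -1). A call has 1 to 5 rows; each row shifts and turns the commanded pose from where the row before left it, along the tool's axes as they then stand; what a row does not reach is not made up. A row lasts 1/8 s, in which the tool goes at most 62.5 mm and 10.7 degrees, less where a joint would pass 70% of its speed; a pose out of reach is approached as far as the arm can. A call with a gripper value outside its range is refused whole. The fingers move at their own pace and stop on an object; "grip_force" is the grip in N (left out, the last holds). Time passes only in rows, so rows that do not move let the fingers close. It gives the time, the measured TCP pose, the force, the opening and the grip force at its end, in the units of the state.
- sense(): the state, without advancing time (a new reading comes with each control period).
- capture(name): name is "scene" or "side" or "wrist"; returns a dict with "frame" (420x560x3 uint8, blue, green, red), "fx", "fy", "cx", "cy" (pixels), "k1" (the pictures are not rectified: a ray, as slopes to the right and down, at radius r is drawn at 1 + k1 r^2 times it, then the intrinsics apply), "R" (3x3) and "t" (3): a world point X has camera coordinates R X + t. Camera axes: x right, y down, z forward; pixel columns grow to the right and rows downward; lengths in m; the calibration is good to about 2 mm. A picture is of the moment at which its call begins. There is no depth.
- close_job(): hands the job in; it is judged then, once.
The state is a dict: "time": time; "qpos": joint angles; "qd": joint speeds; "joint_torque": joint torques, N m; "tcp_pos": TCP position; "tool_rot": TCP orientation; "force": force on the tool from outside, world axes, zero at the start; "wrist_torque": the same for the moment, N m; "finger_gap": finger opening in m; "grasp_force": force on a finger pad.
Only numpy, scipy, OpenCV 4.12 (cv2) and the standard library are available. Lean on these libraries where they do the work, as an engineer would, in place of code of your own. Each camera call takes 0.05 s, during which the arm holds its last target. There are 200 camera calls.

## Working session

There is one attempt and no reset: what is moved stays moved. The work goes in short steps, Python scripts to look and compute and a tool call to move; the robot and the scene stay as the last step left them, time stands still between calls to the robot, and variables do not carry over. Pictures are saved under pics/ and viewed, at most 10 in all, crops included, and the job is handed in when it is done.

Besides the shell and the picture viewer there is one more tool, called after "Call:" as name(argument=value, ...) on one line, values as JSON. move_arm: Moves the arm, as the interface text tells. Its arguments: {"type":"object","properties":{"deltas":{"type":"array"},"grip_force":{"type":"number"}},"required":["deltas"]}

```bash
ls; mkdir -p pics; cat > h.py <<'E'
from bench import *
import numpy as np, cv2
from scipy.spatial.transform import Rotation as Ro
def K(c): return np.array([[c["fx"],0,c["cx"]],[0,c["fy"],c["cy"]],[0,0,1.]])
def ray(c,uv):
    p=cv2.undistortPoints(np.array(uv,float).reshape(-1,1,2),K(c),np.array([c["k1"],0,0,0,0.])).reshape(-1,2)
    R=np.array(c["R"]);t=np.array(c["t"])
    d=np.c_[p,np.ones(len(p))]@R
    return -R.T@t,d
def onplane(c,uv,z):
    o,d=ray(c,uv); return o+d*((z-o[2])/d[:,2])[:,None]
def proj(c,X):
    R=np.array(c["R"]);X=np.array(X,float).reshape(-1,3)
    return cv2.projectPoints(X,cv2.Rodrigues(R)[0],np.array(c["t"],float),K(c),np.array([c["k1"],0,0,0,0.]))[0].reshape(-1,2)
E
python3 - <<'E'
from h import *
ims=[]
for n in("scene","side"):
    c=capture(n); cv2.imwrite(f"pics/{n}0.png",c["frame"]); o,_=ray(c,[[280,210]]); print(n,o,onplane(c,[[280,210]],0),c["fx"],c["k1"])
    import pickle; pickle.dump(c,open(n+"0.pkl","wb"))
s=sense();print({k:np.round(v,3) for k,v in s.items()}, Ro.from_rotvec(s["tool_rot"]).as_matrix().round(3))
E
```

```text
pics
scene [ 1.30387759 -0.3344965   1.44785698] [[ 0.42935503 -0.02822148  0.        ]] 462.93947692796286 -0.002147042811721867
side [0.25628462 1.43663358 0.94814372] [[ 0.52872912 -0.26490643  0.        ]] 499.04812299693776 -0.14508046109871975
{'time': np.float64(0.1), 'qpos': array([ 1.265,  0.412, -0.013,  1.597,  0.006,  1.134, -0.082]), 'qd': array([-0.001, -0.001,  0.   , -0.001, -0.001, -0.002, -0.002]), 'joint_torque': array([ 2.0000e-03, -6.0183e+01,  6.8400e-01, -3.0009e+01,  1.4000e-02,
        6.0000e-03,  0.0000e+00]), 'tcp_pos': array([ 0.147, -0.607,  0.242]), 'tool_rot': array([-3.118, -0.373,  0.   ]), 'force': array([ 0.152, -0.276, -0.434]), 'wrist_torque': array([ 0.028,  0.019, -0.006]), 'grasp_force': np.float64(0.0), 'finger_gap': np.float64(0.085)} [[ 0.972  0.236 -0.   ]
 [ 0.236 -0.972  0.001]
 [-0.    -0.001 -1.   ]]
```

View pics/scene0.png

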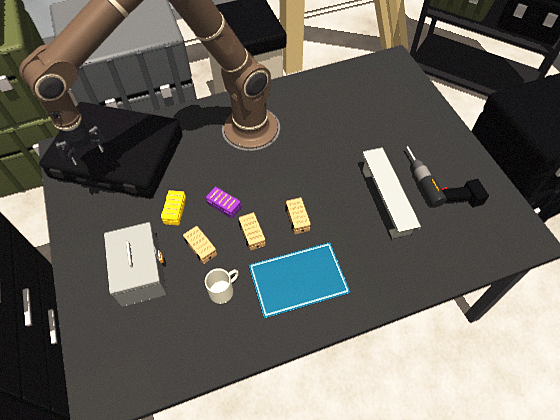

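View pics/side0.png

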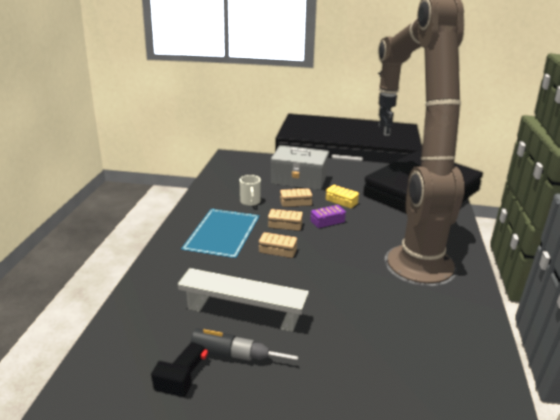

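The scene picture shows three tan cases at (200,244), (252,231) and (298,215). The purple (223,201) and yellow (173,207) ones are decoys because of their colour. The shelf is at (390,192), the mat at (299,279), the mug at (221,285), the lock box at (134,262) and the drill at (440,190). The side view agrees. Next I measure and confirm with an enlarged crop.

```bash
python3 - <<'E'
from h import *
import pickle
c=pickle.load(open("scene0.pkl","rb"));f=c["frame"];hsv=cv2.cvtColor(f,cv2.COLOR_BGR2HSV)
def comps(m,lo,z,name):
    n,l,st,ce=cv2.connectedComponentsWithStats(m.astype(np.uint8))
    for i in range(1,n):
        if st[i,4]<lo: continue
        ys,xs=np.where(l==i); P=onplane(c,np.c_[xs,ys],z)[:,:2]
        r=cv2.minAreaRect((P*1000).astype(np.float32)); print(name,ce[i].round(),st[i,4],"ctr",np.round(r[0]),"size",np.round(r[1]),"ang",round(r[2],1),"mean",(P.mean(0)*1000).round(),np.median(hsv[l==i],0))
h,s,v=[hsv[...,i].astype(int) for i in range(3)]
roi=np.zeros(h.shape,bool);roi[180:320,90:420]=1
tan=(h>8)&(h<24)&(s>60)&(v>90)&roi
cl=lambda m:cv2.morphologyEx(m.astype(np.uint8),cv2.MORPH_CLOSE,np.ones((5,5)))
comps(cl(tan),150,.048,"tan48")
comps(cl(tan&(v>190)),100,.048,"tantop")
blue=(h>90)&(h<115)&(s>120)&roi; comps(cl(blue),500,.002,"mat")
gr=(s<45)&(v>150); gr[:,:350]=0; gr[:140]=0;gr[240:]=0;gr[:,425:]=0
comps(gr.astype(np.uint8),300,.09,"riser")
cv2.imwrite("pics/crop1.png",cv2.resize(f[140:310,100:430],None,fx=2.4,fy=2.4,interpolation=cv2.INTER_CUBIC))
E
```

```text
tan48 [174. 207.] 529 ctr [ 309. -395.] size [ 76. 149.] ang 64.6 mean [ 308. -393.] [ 27. 225. 255.]
tan48 [298. 215.] 634 ctr [500.  14.] size [ 69. 146.] ang 84.5 mean [501.  14.] [ 24. 104. 254.]
tan48 [252. 231.] 640 ctr [ 503. -160.] size [144.  65.] ang 0.9 mean [ 505. -159.] [ 24.  106.5 254. ]
tan48 [200. 244.] 685 ctr [ 490. -344.] size [144.  67.] ang 18.0 mean [ 491. -344.] [ 24. 103. 254.]
tantop [174. 207.] 430 ctr [ 307. -397.] size [ 69. 146.] ang 65.2 mean [ 307. -393.] [ 28. 226. 255.]
tantop [223. 199.] 126 ctr [ 337. -218.] size [83. 40.] ang 34.3 mean [ 338. -216.] [143. 151. 237.]
tantop [298. 214.] 522 ctr [497.  16.] size [ 61. 138.] ang 83.1 mean [496.  16.] [ 25. 100. 255.]
tantop [252. 230.] 559 ctr [ 503. -159.] size [141.  59.] ang 1.0 mean [ 501. -159.] [ 25. 101. 255.]
tantop [199. 243.] 582 ctr [ 489. -343.] size [141.  61.] ang 18.2 mean [ 485. -344.] [ 25.  97. 255.]
mat [298. 279.] 4870 ctr [708. -66.] size [300. 202.] ang 86.6 mean [711. -69.] [ 98. 194. 179.]
riser [391. 190.] 1855 ctr [530. 354.] size [ 83. 363.] ang 83.9 mean [541. 354.] [ 24.  15. 248.]
```

View pics/crop1.png

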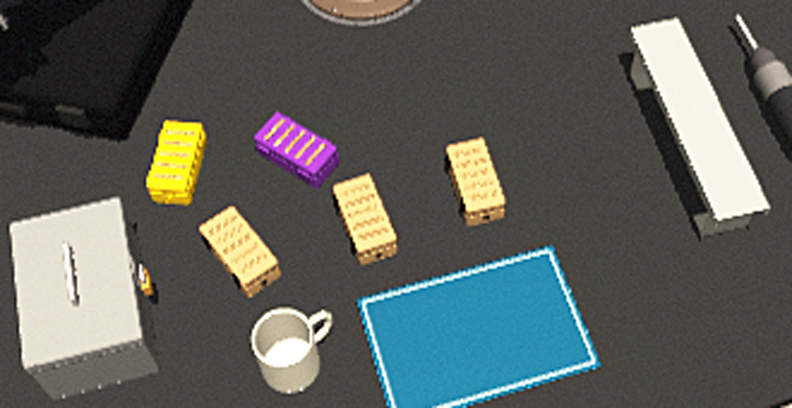

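The crop confirms it. The three tan cases are at scene pixels (200,244), (252,231) and (298,215), and the purple and yellow ones are decoys. I'll start with case C at (200,244).

```bash
cat >> h.py <<'E'
def yaw(s): 
    M=Ro.from_rotvec(s["tool_rot"]).as_matrix(); return np.degrees(np.arctan2(M[1,0],M[0,0]))
def plan(x,y,z,ya,n=None,s=None):
    s=s or sense();p=np.array(s["tcp_pos"])*1000;d=np.array([x,y,z])-p;y0=yaw(s);t=(y0-ya+90)%180-90
    n=n or int(max(np.ceil(np.linalg.norm(d)/58),np.ceil(abs(t)/10)))
    print("at",p.round(1),"yaw",round(y0,2),"turn",round(t,1),"rows",n)
    out=[]
    for i in range(n):
        a=np.radians(y0-t*i/n);v=d/n
        out.append([round(v[0]*np.cos(a)+v[1]*np.sin(a),1),round(v[0]*np.sin(a)-v[1]*np.cos(a),1),round(-v[2],1),round(t/n,2)])
    print(out)
E
python3 - <<'E'
import bench; from h import *
print([k for k in dir(bench) if not k.startswith('_')], getattr(bench,'tip_extent',None))
plan(440,-355,200,18)
c=capture("wrist"); o,d=ray(c,[[280,210]]); s=sense(); M=Ro.from_rotvec(s["tool_rot"]).as_matrix(); print(M.T@(o-s["tcp_pos"]), M.T@d[0])
E
```

```text
['IKError', 'capture', 'close_job', 'sense', 'tip_extent'] 0.011
at [ 147.1 -607.   241.5] yaw 13.63 turn -4.4 rows 7
[[np.float64(49.1), np.float64(-25.1), np.float64(5.9), np.float64(-0.62)], [np.float64(49.4), np.float64(-24.6), np.float64(5.9), np.float64(-0.62)], [np.float64(49.7), np.float64(-24.1), np.float64(5.9), np.float64(-0.62)], [np.float64(49.9), np.float64(-23.5), np.float64(5.9), np.float64(-0.62)], [np.float64(50.2), np.float64(-23.0), np.float64(5.9), np.float64(-0.62)], [np.float64(50.4), np.float64(-22.4), np.float64(5.9), np.float64(-0.62)], [np.float64(50.7), np.float64(-21.9), np.float64(5.9), np.float64(-0.62)]]
[ 6.65129041e-02  7.48911584e-05 -1.30912031e-01] [-0.2704708   0.01346294  0.96275167]
```

Call:
move_arm(deltas=[[49, -25, 6, -0.6, 1], [49.5, -24.5, 6, -0.6, 1], [49.5, -24, 6, -0.6, 1], [50, -23.5, 6, -0.7, 1], [50, -23, 6, -0.7, 1]], grip_force=80)

```text
time: 0.78
tcp_pos: [0.3573, -0.4265, 0.212]
tool_rot: [3.108, 0.46, -0.0]
force: [1.0, -1.3, -0.4]
finger_gap: 0.0852
grasp_force: 0.0
```

Call:
move_arm(deltas=[[50, -22.5, 6, -0.6, 1], [50, -22, 6, -0.6, 1], [0, 0, 0, 0, 1]])

```text
time: 1.15
tcp_pos: [0.4423, -0.3512, 0.1996]
tool_rot: [-3.098, -0.504, -0.002]
force: [-0.5, -0.7, -0.3]
finger_gap: 0.0855
grasp_force: 0.0
```

```bash
cat >> h.py <<'E'
def casefind(c,near,z=.048,r=.09):
    hsv=cv2.cvtColor(c["frame"],cv2.COLOR_BGR2HSV).astype(int);h,s,v=hsv[...,0],hsv[...,1],hsv[...,2]
    m=((h>8)&(h<26)&(s>50)&(s<190)&(v>100)).astype(np.uint8)
    m=cv2.morphologyEx(m,cv2.MORPH_CLOSE,np.ones((9,9)))
    n,l,st,ce=cv2.connectedComponentsWithStats(m)
    for i in range(1,n):
        if st[i,4]<300: continue
        ys,xs=np.where(l==i);P=onplane(c,np.c_[xs,ys],z)[:,:2]
        R=cv2.minAreaRect((P*1000).astype(np.float32))
        print("comp",ce[i].round(),st[i,:5],"ctr",np.round(R[0],1),np.round(R[1],1),round(R[2],1))
E
python3 - <<'E'
from h import *
c=capture("wrist"); cv2.imwrite("pics/w1.png",c["frame"]); casefind(c,None)
plan(482,-346,100,18)
E
```

```text
comp [80. 70.] [   26     0   115   150 13346] ctr [ 490.8 -169. ] [120.3  77.7] 0.7
comp [282. 152.] [ 246   84   74  140 9744] ctr [ 476.7 -345.5] [118.5  60. ] 18.5
comp [446. 185.] [ 426  166   41   41 1034] ctr [ 499.1 -489.8] [26.1 33.4] 85.2
comp [298. 330.] [268 306  65  48 599] ctr [ 328.7 -417.2] [52.7 49.2] 62.6
at [ 440.1 -353.9  199.8] yaw 18.28 turn 0.3 rows 2
[[np.float64(21.1), np.float64(2.8), np.float64(49.9), np.float64(0.14)], [np.float64(21.2), np.float64(2.8), np.float64(49.9), np.float64(0.14)]]
```

View pics/w1.png

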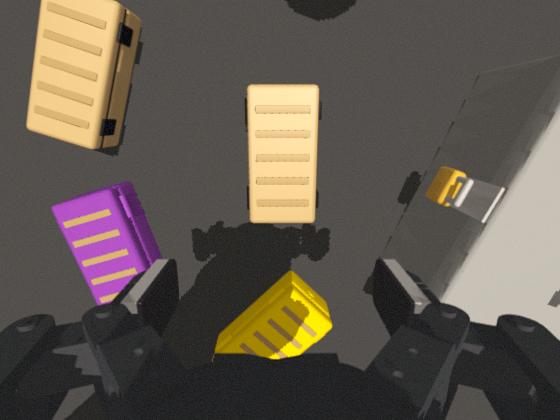

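The wrist view shows case C centred at pixel (282,152), between the jaws. It measures at (477,-345.5) mm with a yaw of 18.5°. Descending.

Call:
move_arm(deltas=[[19, 2, 40, 0, 1], [19, 1.6, 45, 0, 1], [0, 0, 45, 0, 1], [0, 0, 30, 0, 1], [0, 0, 16, 0, 1]])

```text
time: 1.82
tcp_pos: [0.474, -0.3485, 0.0226]
tool_rot: [-3.102, -0.489, 0.004]
force: [0.1, -0.1, -0.1]
finger_gap: 0.0856
grasp_force: 0.0
```

Call:
move_arm(deltas=[[0, 0, 0, 0, -1], [0, 0, 0, 0, -1], [0, 0, 0, 0, -1]])

```text
time: 2.2
tcp_pos: [0.4764, -0.3482, 0.0255]
tool_rot: [3.102, 0.491, 0.002]
force: [0.2, -0.7, -1.9]
finger_gap: 0.0588
grasp_force: 86.9
```

```bash
python3 -c "
from h import *
s=sense();print(s['time'],s['tcp_pos'],yaw(s),s['finger_gap'],s['grasp_force'],s['force'])"
```

```text
2.2 [ 0.47635303 -0.34815145  0.02548656] 18.007096612782114 0.05876136562348317 86.91508769989014 [ 0.18830113 -0.67568719 -1.93322428]
```

Call:
move_arm(deltas=[[0, 0, -15, 0, -1], [0, 0, -35, 0, -1], [0, 0, -50, 0, -1], [0, 0, -45, 0, -1], [0, 0, -25, 0, -1]])

```text
time: 2.82
tcp_pos: [0.4767, -0.348, 0.1985]
tool_rot: [3.1, 0.492, 0.005]
force: [0.7, -0.2, -3.4]
finger_gap: 0.0588
grasp_force: 87.1
```

Call:
move_arm(deltas=[[-50, 0, 0, 0, -1], [-36, 0, 0, 0, -1], [-22, 0, 0, 0, -1], [-10, 0, 0, 0, -1], [0, 0, 0, 0, -1]])

```text
time: 3.45
tcp_pos: [0.3637, -0.3842, 0.195]
tool_rot: [3.102, 0.491, 0.001]
force: [1.0, -0.2, -3.7]
finger_gap: 0.0587
grasp_force: 87.3
```

```bash
cat >> h.py <<'E'
def tq(n=8):
    F=[];T=[]
    for i in range(n):
        capture("wrist");s=sense();F.append(s["force"]);T.append(s["wrist_torque"])
    M=Ro.from_rotvec(s["tool_rot"]).as_matrix()
    T=np.array(T)@M;F=np.array(F)@M
    print("t",s["time"],"p",np.round(s["tcp_pos"],4),"gap",round(s["finger_gap"],4),"qd",np.abs(s["qd"]).max().round(4),"F",F.mean(0).round(3),F.std(0).round(3),"T",T.mean(0).round(4),T.std(0).round(4))
E
python3 -c "
from h import *
tq()"
```

```text
t 3.85 p [ 0.3642 -0.3838  0.1941] gap 0.0591 qd 0.0042 F [0.034 0.261 3.432] [0.63  0.666 0.393] T [0.002  0.0045 0.0005] [0.0199 0.0156 0.0158]
```

Call:
move_arm(deltas=[[50, 0, 0, 0, -1], [36, 0, 0, 0, -1], [22, 0, 0, 0, -1], [10, 0, 0, 0, -1], [0, 0, 0, 0, -1]])

```text
time: 4.47
tcp_pos: [0.4756, -0.3477, 0.194]
tool_rot: [-3.103, -0.492, 0.001]
force: [-0.5, -0.5, -3.3]
finger_gap: 0.0589
grasp_force: 87.2
```

```bash
python3 -c "
from h import *
tq()"
```

```text
t 4.875 p [ 0.4755 -0.348   0.1944] gap 0.0584 qd 0.0042 F [-0.052  0.018  3.156] [0.344 0.203 0.229] T [ 0.0053 -0.0162  0.0019] [0.0273 0.0405 0.0325]
```

Call:
move_arm(deltas=[[-60, 0, 0, 0, -1], [-40, 0, 0, 0, -1], [-20, 0, 0, 0, -1], [-5, 0, 0, 0, -1], [0, 0, 0, 0, -1]])

```text
time: 5.5
tcp_pos: [0.3582, -0.3859, 0.1945]
tool_rot: [3.102, 0.493, 0.002]
force: [0.1, -0.7, -3.5]
finger_gap: 0.0589
grasp_force: 87.2
```

```bash
python3 -c "
from h import *
tq(10)"
```

```text
t 6.0 p [ 0.3572 -0.3861  0.1942] gap 0.059 qd 0.0037 F [ 0.135 -0.268  3.039] [0.295 0.433 0.617] T [ 0.0066 -0.0054  0.0044] [0.0259 0.0232 0.0242]
```

Call:
move_arm(deltas=[[60, 0, 0, 0, -1], [40, 0, 0, 0, -1], [20, 0, 0, 0, -1], [5, 0, 0, 0, -1], [0, 0, 0, 0, -1]])

```text
time: 6.62
tcp_pos: [0.4748, -0.3482, 0.194]
tool_rot: [3.103, 0.491, -0.002]
force: [-0.8, -1.7, -3.4]
finger_gap: 0.0588
grasp_force: 87.2
```

```bash
python3 -c "
from h import *
tq(10)
plan(600,-160,240,10,8); plan(605,346,205,-6)"
```

```text
t 7.125 p [ 0.4758 -0.3477  0.1944] gap 0.0588 qd 0.0014 F [-0.089 -0.189  3.336] [0.654 0.517 0.397] T [-0.0081  0.0036  0.0054] [0.0326 0.0226 0.0193]
at [ 475.8 -347.7  194.4] yaw 18.01 turn 8.0 rows 8
[[np.float64(22.0), np.float64(-17.5), np.float64(-5.7), np.float64(1.0)], [np.float64(21.7), np.float64(-17.9), np.float64(-5.7), np.float64(1.0)], [np.float64(21.4), np.float64(-18.3), np.float64(-5.7), np.float64(1.0)], [np.float64(21.1), np.float64(-18.6), np.float64(-5.7), np.float64(1.0)], [np.float64(20.7), np.float64(-19.0), np.float64(-5.7), np.float64(1.0)], [np.float64(20.4), np.float64(-19.4), np.float64(-5.7), np.float64(1.0)], [np.float64(20.1), np.float64(-19.7), np.float64(-5.7), np.float64(1.0)], [np.float64(19.7), np.float64(-20.1), np.float64(-5.7), np.float64(1.0)]]
at [ 475.8 -347.7  194.4] yaw 18.01 turn 24.0 rows 13
[[np.float64(25.9), np.float64(-47.7), np.float64(-0.8), np.float64(1.85)], [np.float64(24.4), np.float64(-48.5), np.float64(-0.8), np.float64(1.85)], [np.float64(22.8), np.float64(-49.2), np.float64(-0.8), np.float64(1.85)], [np.float64(21.2), np.float64(-50.0), np.float64(-0.8), np.float64(1.85)], [np.float64(19.6), np.float64(-50.6), np.float64(-0.8), np.float64(1.85)], [np.float64(18.0), np.float64(-51.2), np.float64(-0.8), np.float64(1.85)], [np.float64(16.3), np.float64(-51.8), np.float64(-0.8), np.float64(1.85)], [np.float64(14.6), np.float64(-52.3), np.float64(-0.8), np.float64(1.85)], [np.float64(12.9), np.float64(-52.7), np.float64(-0.8), np.float64(1.85)], [np.float64(11.2), np.float64(-53.1), np.float64(-0.8), np.float64(1.85)], [np.float64(9.5), np.float64(-53.4), np.float64(-0.8), np.float64(1.85)], [np.float64(7.8), np.float64(-53.7), np.float64(-0.8), np.float64(1.85)], [np.float64(6.1), np.float64(-53.9), np.float64(-0.8), np.float64(1.85)]]
```

Call:
move_arm(deltas=[[26, -47.5, -1, 1.8, -1], [24.5, -48.5, -1, 1.8, -1], [23, -49, -1, 1.8, -1], [21, -50, -1, 1.9, -1], [19.5, -50.5, -1, 1.9, -1]])

```text
time: 7.75
tcp_pos: [0.5255, -0.0795, 0.1996]
tool_rot: [3.132, 0.24, 0.001]
force: [1.7, -0.6, -4.1]
finger_gap: 0.0586
grasp_force: 87.4
```

Call:
move_arm(deltas=[[18, -51, -1, 1.8, -1], [16, -52, -1, 1.8, -1], [14.5, -52, -1, 1.9, -1], [13, -52.5, -1, 1.9, -1], [11, -53, -1, 1.8, -1]])

```text
time: 8.38
tcp_pos: [0.5744, 0.1867, 0.2044]
tool_rot: [3.141, -0.012, 0.001]
force: [0.2, -0.5, -3.0]
finger_gap: 0.0591
grasp_force: 87.4
```

Call:
move_arm(deltas=[[9.5, -53.5, 0, 1.9, -1], [8, -53.5, 0, 1.8, -1], [6, -54, 0, 1.9, -1], [0, 0, 0, 0, -1]])

```text
time: 8.88
tcp_pos: [0.6019, 0.3517, 0.2035]
tool_rot: [-3.134, 0.153, 0.003]
force: [-0.3, 0.5, -2.6]
finger_gap: 0.0588
grasp_force: 87.8
```

```bash
python3 -c "
from h import *
c=capture('wrist');cv2.imwrite('pics/w2.png',c['frame'])
plan(605,346,117,-6.1)"
```

```text
at [602.7 348.2 203.4] yaw -5.74 turn 0.4 rows 2
[[np.float64(1.3), np.float64(1.0), np.float64(43.2), np.float64(0.18)], [np.float64(1.3), np.float64(1.0), np.float64(43.2), np.float64(0.18)]]
```

View pics/w2.png

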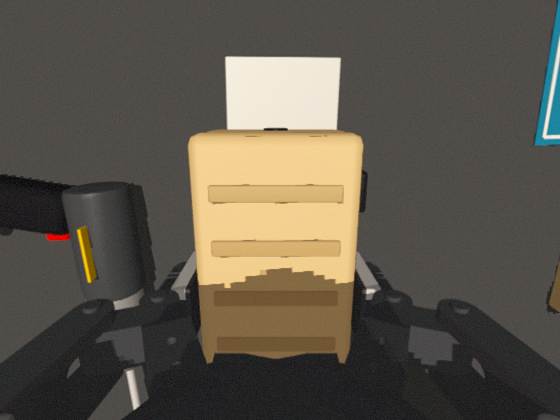

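The wrist view shows the held case centred over the shelf. The shelf's far end corners are at (226,58) and (338,58), with its sides at (227,128) and (340,128). I'll cast those onto z=0.09.

```bash
python3 -c "
from h import *
c=capture('wrist')
P=onplane(c,[[226,58],[338.5,58],[227.5,128],[340.5,128]],.09)[:,:2]*1000;print(P.round(1))
m=(P[0]+P[1])/2;d=P[0]-P[2];e=P[1]-P[3];print(m,np.degrees(np.arctan2(d[1],d[0])),np.degrees(np.arctan2(e[1],e[0])), np.linalg.norm(P[0]-P[1]))
w=P[0]-P[1];a=np.arctan2(-w[0],w[1]);print(np.degrees(a));u=np.array([np.cos(a),np.sin(a)]);print('ctr',m-180*u,'slots',m-105*u,m-255*u)
"
```

```text
[[712.  371.2]
 [704.3 294.2]
 [665.4 376.7]
 [657.3 295. ]]
[708.16783162 332.69308646] -6.657924728838155 -1.0853963885067184 77.46310408319239
-5.733502931346552
ctr [529.06831331 350.6753705 ] slots [603.69311261 343.18275215] [454.44351401 358.16798885]
```

Call:
move_arm(deltas=[[1, 1.5, 30, 0.2, -1], [0, 1.5, 30, 0, -1], [0, 0, 18, 0, -1], [0, 0, 7, 0, -1], [0, 0, 0, 0, -1]])

```text
time: 9.6
tcp_pos: [0.6049, 0.3419, 0.1196]
tool_rot: [-3.137, 0.17, -0.0]
force: [-0.0, 0.4, -2.8]
finger_gap: 0.059
grasp_force: 87.8
```

```bash
python3 -c "
from h import *
s=sense();print(s['tcp_pos'],s['force'])"
```

```text
[0.60485562 0.34185997 0.1195756 ] [-0.04105196  0.37780357 -2.84252411]
```

Call:
move_arm(deltas=[[0, -2, 2.5, 0, -1], [0, 0, 1.5, 0, -1], [0, 0, 0.5, 0, -1]])

```text
time: 9.98
tcp_pos: [0.6049, 0.3445, 0.1155]
tool_rot: [-3.136, 0.169, -0.001]
force: [-1.2, -0.3, 1.5]
finger_gap: 0.0591
grasp_force: 88.4
```

```bash
python3 -c "
from h import *
tq(4)"
```

```text
t 10.175 p [0.6049 0.3444 0.1155] gap 0.0588 qd 0.0017 F [-1.24   0.297 -1.192] [0.218 0.37  0.748] T [-0.0866 -0.2761  0.0101] [0.0483 0.0522 0.0358]
```

Contact has taken up the weight. Releasing and lifting, then going to B at (495,-159).

Call:
move_arm(deltas=[[0, 0, 0, 0, 0.6], [0, 0, 0, 0, 1], [0, 0, -20, 0, 1], [0, 0, -40, 0, 1], [0, 0, -30, 0, 1]])

```text
time: 10.8
tcp_pos: [0.6054, 0.3445, 0.2081]
tool_rot: [-3.135, 0.169, -0.003]
force: [0.5, -1.4, 0.1]
finger_gap: 0.0853
grasp_force: 0.0
```

```bash
python3 -c "
from h import *
c=capture('wrist');casefind(c,None,.138)
plan(450,-159,200,1)"
```

```text
comp [276. 213.] [  227   126    98   179 16247] ctr [607.7 343.9] [ 59.2 119.8] 84.0
comp [553. 281.] [542 224  18  93 856] ctr [551.  162.8] [70.  11.7] 6.9
at [606.8 345.5 212.7] yaw -6.19 turn -7.2 rows 10
[[np.float64(-10.1), np.float64(51.8), np.float64(1.3), np.float64(-0.72)], [np.float64(-10.8), np.float64(51.7), np.float64(1.3), np.float64(-0.72)], [np.float64(-11.4), np.float64(51.6), np.float64(1.3), np.float64(-0.72)], [np.float64(-12.1), np.float64(51.4), np.float64(1.3), np.float64(-0.72)], [np.float64(-12.7), np.float64(51.3), np.float64(1.3), np.float64(-0.72)], [np.float64(-13.4), np.float64(51.1), np.float64(1.3), np.float64(-0.72)], [np.float64(-14.0), np.float64(50.9), np.float64(1.3), np.float64(-0.72)], [np.float64(-14.7), np.float64(50.8), np.float64(1.3), np.float64(-0.72)], [np.float64(-15.3), np.float64(50.6), np.float64(1.3), np.float64(-0.72)], [np.float64(-15.9), np.float64(50.4), np.float64(1.3), np.float64(-0.72)]]
```

Call:
move_arm(deltas=[[-10, 52, 1, -0.7, 1], [-11, 52, 1, -0.7, 1], [-11.5, 51.5, 1, -0.7, 1], [-12, 51.5, 1, -0.7, 1], [-12.5, 51.5, 1, -0.8, 1]])

```text
time: 11.48
tcp_pos: [0.5263, 0.0896, 0.2012]
tool_rot: [-3.141, 0.07, -0.003]
force: [0.6, -0.5, 0.4]
finger_gap: 0.0853
grasp_force: 0.0
```

Call:
move_arm(deltas=[[-13.5, 51, 1, -0.7, 1], [-14, 51, 1, -0.7, 1], [-14.5, 51, 1, -0.7, 1], [-15, 50.5, 1, -0.7, 1], [-16, 50.5, 1, -0.8, 1]])

```text
time: 12.1
tcp_pos: [0.4482, -0.163, 0.1963]
tool_rot: [3.141, 0.029, 0.004]
force: [0.4, -0.1, -0.8]
finger_gap: 0.0856
grasp_force: 0.0
```

Call:
move_arm(deltas=[[0, 0, 0, 0, 1]])

```text
time: 12.22
tcp_pos: [0.4471, -0.1656, 0.1959]
tool_rot: [3.14, 0.017, 0.002]
force: [-0.1, -0.1, -0.5]
finger_gap: 0.0857
grasp_force: 0.0
```

```bash
python3 -c "
from h import *
c=capture('wrist');casefind(c,None)
plan(493,-159,24,1)"
```

```text
comp [ 68. 143.] [   18    70   101   149 12553] ctr [486.7   7.3] [ 78.8 119.6] 84.8
comp [267. 141.] [  229    71    75   144 10281] ctr [ 490.8 -158.2] [118.3  60.2] 0.6
at [ 448.1 -163.   195.9] yaw 0.79 turn -0.2 rows 4
[[np.float64(11.2), np.float64(-0.8), np.float64(43.0), np.float64(-0.05)], [np.float64(11.2), np.float64(-0.8), np.float64(43.0), np.float64(-0.05)], [np.float64(11.2), np.float64(-0.8), np.float64(43.0), np.float64(-0.05)], [np.float64(11.2), np.float64(-0.8), np.float64(43.0), np.float64(-0.05)]]
```

B is at (490.8,-158.2) with a yaw of 0.6°.

Call:
move_arm(deltas=[[22, -2.5, 40, 0, 1], [21, -2.5, 45, 0, 1], [0, 0, 42, 0, 1], [0, 0, 30, 0, 1], [0, 0, 14, 0, 1]])

```text
time: 12.9
tcp_pos: [0.4914, -0.1537, 0.0228]
tool_rot: [-3.14, -0.031, 0.002]
force: [0.0, 0.0, -0.2]
finger_gap: 0.0853
grasp_force: 0.0
```

Call:
move_arm(deltas=[[0, 0, 0, 0, 1], [0, 0, 0, 0, -1], [0, 0, 0, 0, -1], [0, 0, 0, 0, -1]])

```text
time: 13.4
tcp_pos: [0.4925, -0.1562, 0.0257]
tool_rot: [3.14, 0.027, 0.005]
force: [-1.3, -0.5, 7.1]
finger_gap: 0.0587
grasp_force: 87.0
```

Call:
move_arm(deltas=[[0, 0, -15, 0, -1], [0, 0, -35, 0, -1], [0, 0, -50, 0, -1], [0, 0, -45, 0, -1], [0, 0, -25, 0, -1]])

```text
time: 14.02
tcp_pos: [0.4915, -0.1556, 0.1974]
tool_rot: [3.141, 0.028, 0.005]
force: [0.2, -0.1, -5.2]
finger_gap: 0.0587
grasp_force: 87.6
```

Call:
move_arm(deltas=[[-60, 0, 0, 0, -1], [-40, 0, 0, 0, -1], [-20, 0, 0, 0, -1], [-5, 0, 0, 0, -1], [0, 0, 0, 0, -1]])

```text
time: 14.65
tcp_pos: [0.3672, -0.1578, 0.1944]
tool_rot: [3.141, 0.028, 0.002]
force: [0.7, -0.9, -4.0]
finger_gap: 0.059
grasp_force: 87.5
```

```bash
python3 -c "
from h import *
tq(10)"
```

```text
t 15.15 p [ 0.3663 -0.1578  0.1937] gap 0.0591 qd 0.0032 F [-0.028  0.011  4.156] [0.284 0.437 0.556] T [0.0053 0.0079 0.0007] [0.0404 0.0235 0.0195]
```

Call:
move_arm(deltas=[[60, 0, 0, 0, -1], [40, 0, 0, 0, -1], [20, 0, 0, 0, -1], [5, 0, 0, 0, -1], [0, 0, 0, 0, -1]])

```text
time: 15.78
tcp_pos: [0.4905, -0.1556, 0.1934]
tool_rot: [-3.141, -0.028, 0.002]
force: [-1.2, 0.1, -3.6]
finger_gap: 0.0591
grasp_force: 87.5
```

```bash
python3 -c "
from h import *
tq(10)
plan(455,360,205,-6)"
```

```text
t 16.275 p [ 0.4911 -0.1556  0.1939] gap 0.0591 qd 0.0022 F [0.107 0.018 4.197] [0.56 0.4  0.32] T [-0.0048  0.0024 -0.0111] [0.0267 0.0207 0.0277]
at [ 491.1 -155.6  193.9] yaw 1.02 turn 7.0 rows 9
[[np.float64(-3.0), np.float64(-57.4), np.float64(-1.2), np.float64(0.78)], [np.float64(-3.8), np.float64(-57.3), np.float64(-1.2), np.float64(0.78)], [np.float64(-4.6), np.float64(-57.3), np.float64(-1.2), np.float64(0.78)], [np.float64(-5.3), np.float64(-57.2), np.float64(-1.2), np.float64(0.78)], [np.float64(-6.1), np.float64(-57.1), np.float64(-1.2), np.float64(0.78)], [np.float64(-6.9), np.float64(-57.0), np.float64(-1.2), np.float64(0.78)], [np.float64(-7.7), np.float64(-56.9), np.float64(-1.2), np.float64(0.78)], [np.float64(-8.4), np.float64(-56.8), np.float64(-1.2), np.float64(0.78)], [np.float64(-9.2), np.float64(-56.7), np.float64(-1.2), np.float64(0.78)]]
```

B is also quiet: its torque doesn't change. I'll place it in slot 2.

Call:
move_arm(deltas=[[-3, -57, -2, 0.8, -1], [-4, -57, -2, 0.8, -1], [-4.5, -57, -2, 0.8, -1], [-5.5, -57, -2, 0.8, -1], [-6, -57, -2, 0.8, -1]])

```text
time: 16.9
tcp_pos: [0.4708, 0.1314, 0.2041]
tool_rot: [-3.14, 0.083, -0.001]
force: [1.4, -0.1, -4.7]
finger_gap: 0.0591
grasp_force: 87.8
```

Call:
move_arm(deltas=[[-7, -57, 0, 0.8, -1], [-7.5, -57, 0, 0.7, -1], [-8.5, -57, 0, 0.7, -1], [-9, -56.5, 0, 0.7, -1], [0, 0, 0, 0, -1]])

```text
time: 17.52
tcp_pos: [0.4529, 0.3647, 0.2037]
tool_rot: [-3.135, 0.149, 0.002]
force: [0.1, -0.0, -5.3]
finger_gap: 0.0591
grasp_force: 88.5
```

```bash
python3 -c "
from h import *
capture('wrist');capture('wrist')
plan(454,359.5,120,-6)"
```

```text
at [454.9 359.1 203.3] yaw -5.78 turn 0.2 rows 2
[[np.float64(-0.5), np.float64(-0.1), np.float64(41.6), np.float64(0.11)], [np.float64(-0.5), np.float64(-0.1), np.float64(41.6), np.float64(0.11)]]
```

Call:
move_arm(deltas=[[0, 0, 30, 0.2, -1], [0, 0, 30, 0, -1], [0, 0, 17, 0, -1], [0, 0, 6.5, 0, -1], [0, 0, 0, 0, -1]])

```text
time: 18.25
tcp_pos: [0.4558, 0.3588, 0.1206]
tool_rot: [-3.137, 0.167, -0.0]
force: [-0.6, 0.5, -4.5]
finger_gap: 0.0588
grasp_force: 88.5
```

Call:
move_arm(deltas=[[0, 0, 2.5, 0, -1], [0, 0, 1.5, 0, -1], [0, 0, 0.5, 0, -1]])

```text
time: 18.62
tcp_pos: [0.4554, 0.359, 0.116]
tool_rot: [-3.137, 0.166, -0.001]
force: [0.2, 0.4, -4.1]
finger_gap: 0.0588
grasp_force: 88.5
```

```bash
python3 -c "
from h import *
tq(3)"
```

```text
t 18.775 p [0.4554 0.359  0.1159] gap 0.0586 qd 0.0015 F [-0.053  0.027  3.831] [0.277 0.076 0.171] T [ 0.0092  0.043  -0.0139] [0.0093 0.0051 0.0161]
```

Call:
move_arm(deltas=[[0, 0, 0.7, 0, -1], [0, 0, 0.4, 0, -1]])

```text
time: 19.02
tcp_pos: [0.4553, 0.3591, 0.1157]
tool_rot: [3.137, -0.166, 0.001]
force: [-3.8, -2.5, 8.7]
finger_gap: 0.0587
grasp_force: 90.1
```

Call:
move_arm(deltas=[[0, 0, 0, 0, 0.6], [0, 0, 0, 0, 1], [0, 0, -20, 0, 1], [0, 0, -40, 0, 1], [0, 0, -30, 0, 1]])

```text
time: 19.65
tcp_pos: [0.4557, 0.3593, 0.2062]
tool_rot: [-3.136, 0.166, -0.001]
force: [0.3, 0.9, -0.3]
finger_gap: 0.0856
grasp_force: 0.0
```

```bash
python3 -c "
from h import *
c=capture('wrist');casefind(c,None,.138)
plan(443,10,200,-5.5)"
```

```text
comp [274.  39.] [ 220    0  109   82 8548] ctr [562.9 348.5] [59.1 41.1] 83.9
comp [276. 219.] [  227   132    99   179 16446] ctr [454.4 359. ] [ 59.4 120.1] 83.7
at [456.9 360.6 210.2] yaw -6.08 turn -0.6 rows 7
[[np.float64(3.3), np.float64(50.0), np.float64(1.5), np.float64(-0.08)], [np.float64(3.3), np.float64(50.0), np.float64(1.5), np.float64(-0.08)], [np.float64(3.2), np.float64(50.0), np.float64(1.5), np.float64(-0.08)], [np.float64(3.1), np.float64(50.0), np.float64(1.5), np.float64(-0.08)], [np.float64(3.0), np.float64(50.0), np.float64(1.5), np.float64(-0.08)], [np.float64(3.0), np.float64(50.0), np.float64(1.5), np.float64(-0.08)], [np.float64(2.9), np.float64(50.0), np.float64(1.5), np.float64(-0.08)]]
```

B stands at (454.4,359) with a yaw of -6.3°, as intended. Now A.

Call:
move_arm(deltas=[[3.5, 50, 1, 0, 1], [3.5, 50, 1, 0, 1], [3, 50, 2, 0, 1], [3, 50, 2, 0, 1], [3, 50, 2, -0.3, 1]])

```text
time: 20.32
tcp_pos: [0.4449, 0.1071, 0.1967]
tool_rot: [-3.137, 0.158, -0.002]
force: [1.3, -0.9, -0.3]
finger_gap: 0.0853
grasp_force: 0.0
```

Call:
move_arm(deltas=[[3, 50, 1, -0.3, 1], [3, 50, 1, 0, 1], [0, 0, 0, 0, 1], [0, 0, 0, 0, 1]])

```text
time: 20.82
tcp_pos: [0.4412, 0.009, 0.1948]
tool_rot: [-3.138, 0.15, -0.001]
force: [-0.1, 1.4, 0.1]
finger_gap: 0.0854
grasp_force: 0.0
```

```bash
python3 -c "
from h import *
c=capture('wrist');casefind(c,None)
plan(486,15,24,-5.5,2)"
```

```text
comp [260. 156.] [ 221   69   76  145 5945] ctr [487.4  17.8] [ 60.1 118.6] 84.7
at [441.2   9.6 194.8] yaw -5.41 turn 0.1 rows 2
[[np.float64(22.0), np.float64(-4.8), np.float64(85.4), np.float64(0.04)], [np.float64(22.0), np.float64(-4.8), np.float64(85.4), np.float64(0.04)]]
```

Call:
move_arm(deltas=[[23, -6.5, 40, 0, 1], [22, -6, 45, 0, 1], [0, 0, 42, 0, 1], [0, 0, 30, 0, 1], [0, 0, 13, 0, 1]])

```text
time: 21.5
tcp_pos: [0.4862, 0.0183, 0.023]
tool_rot: [-3.138, 0.146, 0.004]
force: [-0.5, -0.0, 0.7]
finger_gap: 0.0853
grasp_force: 0.0
```

Call:
move_arm(deltas=[[0, 0, 0, 0, 1], [0, 0, 0, 0, -1], [0, 0, 0, 0, -1], [0, 0, 0, 0, -1]])

```text
time: 22.0
tcp_pos: [0.4881, 0.0171, 0.0264]
tool_rot: [-3.137, 0.15, -0.005]
force: [-0.5, 1.7, 6.9]
finger_gap: 0.0591
grasp_force: 86.4
```

Call:
move_arm(deltas=[[0, 0, -15, 0, -1], [0, 0, -35, 0, -1], [0, 0, -50, 0, -1], [0, 0, -45, 0, -1], [0, 0, -25, 0, -1]])

```text
time: 22.62
tcp_pos: [0.4872, 0.0166, 0.1981]
tool_rot: [-3.138, 0.15, -0.005]
force: [0.5, 0.3, -5.1]
finger_gap: 0.059
grasp_force: 88.3
```

Call:
move_arm(deltas=[[-60, 0, 0, 0, -1], [-40, 0, 0, 0, -1], [-20, 0, 0, 0, -1], [-5, 0, 0, 0, -1], [0, 0, 0, 0, -1]])

```text
time: 23.25
tcp_pos: [0.3631, 0.0285, 0.1953]
tool_rot: [3.138, -0.15, 0.002]
force: [0.2, 0.5, -6.0]
finger_gap: 0.0586
grasp_force: 88.2
```

```bash
python3 -c "
from h import *
tq(10)"
```

```text
t 23.75 p [0.3626 0.0286 0.1945] gap 0.0589 qd 0.0015 F [-0.093  0.281  5.435] [0.418 0.417 0.448] T [ 0.0148 -0.04    0.0182] [0.0437 0.0221 0.0309]
```

Call:
move_arm(deltas=[[60, 0, 0, 0, -1], [40, 0, 0, 0, -1], [20, 0, 0, 0, -1], [5, 0, 0, 0, -1], [0, 0, 0, 0, -1]])

```text
time: 24.38
tcp_pos: [0.4863, 0.0168, 0.1943]
tool_rot: [3.138, -0.15, -0.002]
force: [-0.0, 0.4, -4.8]
finger_gap: 0.0588
grasp_force: 88.1
```

```bash
python3 -c "
from h import *
tq(10)
plan(708,-66,200,-5.5)"
```

```text
t 24.875 p [0.4869 0.0167 0.1948] gap 0.0591 qd 0.0026 F [0.125 0.027 5.429] [0.406 0.361 0.499] T [0.011  0.0252 0.0024] [0.0172 0.0281 0.0162]
at [486.9  16.7 194.8] yaw -5.47 turn 0.0 rows 5
[[np.float64(45.6), np.float64(12.2), np.float64(-1.0), np.float64(0.01)], [np.float64(45.6), np.float64(12.2), np.float64(-1.0), np.float64(0.01)], [np.float64(45.6), np.float64(12.2), np.float64(-1.0), np.float64(0.01)], [np.float64(45.6), np.float64(12.2), np.float64(-1.0), np.float64(0.01)], [np.float64(45.6), np.float64(12.2), np.float64(-1.0), np.float64(0.01)]]
```

A's torque changes sign with the yank direction (-0.040 to +0.025 N m, about 6 sigma), and the sign is the physically right one. The other two showed no change, so A rattles. One longer yank toward the mat will confirm it.

Call:
move_arm(deltas=[[60, 0, 0, 0, -1], [52, 0, 0, 0, -1], [42, 0, 0, 0, -1], [30, 0, 0, 0, -1], [18, 0, 0, 0, -1]])

```text
time: 25.5
tcp_pos: [0.6893, -0.0029, 0.1937]
tool_rot: [-3.138, 0.151, 0.001]
force: [-0.1, 0.4, -4.0]
finger_gap: 0.059
grasp_force: 88.3
```

Call:
move_arm(deltas=[[8, 0, 0, 0, -1], [0, 0, 0, 0, -1]])

```text
time: 25.75
tcp_pos: [0.6958, -0.0033, 0.1941]
tool_rot: [3.138, -0.15, -0.001]
force: [-0.3, -0.8, -5.5]
finger_gap: 0.0589
grasp_force: 88.3
```

```bash
python3 -c "
from h import *
tq(10)"
```

```text
t 26.25 p [ 0.6959 -0.0033  0.1949] gap 0.0588 qd 0.0043 F [-0.321 -0.171  5.397] [0.669 0.348 0.432] T [ 0.0007  0.0374 -0.0135] [0.0271 0.0239 0.0219]
```

Call:
move_arm(deltas=[[-60, 0, 0, 0, -1], [-52, 0, 0, 0, -1], [-42, 0, 0, 0, -1], [-30, 0, 0, 0, -1], [-18, 0, 0, 0, -1]])

```text
time: 26.88
tcp_pos: [0.4935, 0.0161, 0.1952]
tool_rot: [3.138, -0.149, 0.001]
force: [1.0, 0.5, -5.4]
finger_gap: 0.0589
grasp_force: 88.1
```

Call:
move_arm(deltas=[[-8, 0, 0, 0, -1], [0, 0, 0, 0, -1]])

```text
time: 27.12
tcp_pos: [0.4873, 0.0167, 0.1951]
tool_rot: [3.138, -0.15, 0.002]
force: [1.1, -0.2, -5.5]
finger_gap: 0.0589
grasp_force: 88.1
```

```bash
python3 -c "
from h import *
tq(10)"
```

```text
t 27.625 p [0.4871 0.0167 0.1946] gap 0.059 qd 0.0018 F [ 0.254 -0.099  5.547] [0.351 0.478 0.424] T [-0.0073 -0.0021  0.0208] [0.0269 0.034  0.0385]
```

Call:
move_arm(deltas=[[55, 0, 0, 0, -1], [60, 0, 0, 0, -1], [60, 0, 0, 0, -1], [20, 0, 0, 0, -1], [0, 0, 0, 0, -1]])

```text
time: 28.25
tcp_pos: [0.682, -0.0022, 0.1932]
tool_rot: [-3.138, 0.151, 0.002]
force: [-0.4, -0.1, -5.4]
finger_gap: 0.0591
grasp_force: 88.2
```

```bash
python3 -c "
from h import *
tq(20)"
```

```text
t 29.25 p [ 0.6811 -0.002   0.1947] gap 0.0586 qd 0.0026 F [0.087 0.129 5.309] [0.589 0.463 0.433] T [0.0076 0.02   0.0008] [0.0293 0.0368 0.027 ]
```

Call:
move_arm(deltas=[[-60, 0, 0, 0, -1], [-40, 0, 0, 0, -1], [-20, 0, 0, 0, -1], [-5, 0, 0, 0, -1], [0, 0, 0, 0, -1]])

```text
time: 29.88
tcp_pos: [0.5573, 0.0099, 0.1951]
tool_rot: [-3.138, 0.15, -0.002]
force: [0.2, -0.2, -5.4]
finger_gap: 0.0588
grasp_force: 88.1
```

```bash
python3 -c "
from h import *
tq(20)
plan(705,-50,200,-5.5)"
```

```text
t 30.875 p [0.5567 0.01   0.1947] gap 0.0587 qd 0.0022 F [ 0.126 -0.082  5.332] [0.473 0.442 0.403] T [ 0.0042 -0.0454  0.0071] [0.0353 0.0261 0.0265]
at [556.7  10.  194.7] yaw -5.48 turn 0.0 rows 3
[[np.float64(51.1), np.float64(15.2), np.float64(-1.8), np.float64(0.01)], [np.float64(51.1), np.float64(15.2), np.float64(-1.8), np.float64(0.01)], [np.float64(51.1), np.float64(15.2), np.float64(-1.8), np.float64(0.01)]]
```

Conclusive: the torque swings between +0.02 and -0.045 N m. A is the rattler, so I carry it over the mat.

Call:
move_arm(deltas=[[20, 6, 0, 0, -1], [35, 10, 0, 0, -1], [40, 12, 0, 0, -1], [35, 11, 0, 0, -1], [20, 6, 0, 0, -1]])

```text
time: 31.5
tcp_pos: [0.703, -0.0504, 0.194]
tool_rot: [3.137, -0.152, -0.0]
force: [-1.4, 0.1, -5.8]
finger_gap: 0.059
grasp_force: 88.2
```

Call:
move_arm(deltas=[[4, 1, 0, 0, -1], [0, 0, 0, 0, -1], [0, 0, 0, 0, -1]])

```text
time: 31.88
tcp_pos: [0.7049, -0.0498, 0.1948]
tool_rot: [-3.138, 0.149, 0.001]
force: [0.2, -0.4, -4.9]
finger_gap: 0.0587
grasp_force: 88.2
```

```bash
python3 -c "
from h import *
c=capture('scene');cv2.imwrite('pics/end.png',c['frame']);s=sense();print(s['tcp_pos'],s['time'],np.abs(s['qd']).max(),proj(c,s['tcp_pos']))"
```

```text
[ 0.70496574 -0.04985325  0.19496768] 31.925 0.003336067785993787 [[304.05090169 248.85414765]]
```

View pics/end.png

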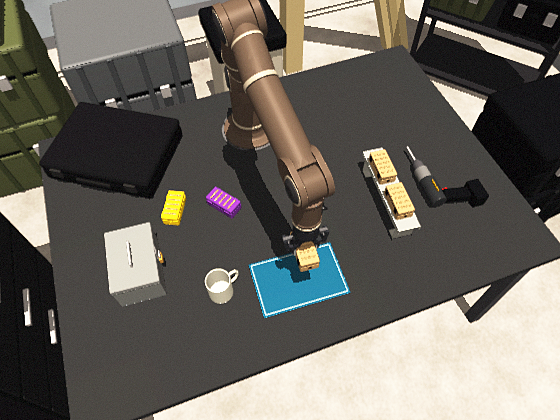

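The picture shows the two quiet cases lengthwise on the shelf at (383,165) and (399,200). The rattling case is held at (307,257) over the mat, and the mug, drill and lock box are undisturbed.

```bash
python3 -c "
from bench import *
print(close_job())"
```

```text
the job is handed in; nothing more can be done
None
```

The job is handed in: case A (the left one) rattled and is held level over the blue mat about 19 cm up, cases B and C stand lengthwise on the shelf, and the mug, drill and lock box look undisturbed in the final picture; no verdict was returned.

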